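# Close a pinned-insect drawer with its tongued glass lid

### The job

Close the drawer of pinned insects: take the small green-capped jar off the glass lid and stand it on the bench, then bring the lid over, slip its tongue into the groove of the drawer's back wall with the lid at a slant, let its front down to rest on the brass catch, still slanting, and let go. Then press the front of the lid down until it lies flat and the catch snaps over its front lip, without touching the insects, tipping the small jar or disturbing the other jars.

Things in the scene. Friction and masses are not known exactly. Their poses are not given: they have to be found in the camera images.
- drawer: Open wooden specimen drawer, outside 180 (x) x 236 (y) x 62 high, fixed, yellow foam floor. Origin: centre of its underside, on the bench; +x to the BACK wall (grooved), -x to the front (catch). Lid space inside: x -74..72, y -108..108; side and front walls' tops z=60, back wall's 62. Level ledges 14 wide at z=44 along both sides carry the lid; strips along front (8 wide) and back (10 wide) lie 1.5 lower.
- drawer_groove (a point): Middle of the groove's mouth at the height of the ledges: drawer point (72, 0, 44), axes as the drawer. The groove runs along the whole inner face of the back wall, z 42.5..53, 9.5 deep (x 72..81.5), its floor 1.5 below the ledges, so a tongue slid back along the ledges enters it.
- catch (a joint): Travel of the sprung catch: 0 = out (rest), up to 0.009 m = pushed back into the front wall. Spring 3.5 N + 0.28 N/mm. The lid's weight alone does not move it: let go, the lid stays 4 to 5 degrees from flat, lip on the sloping leaf. About 7 to 12 N downward at the pull drives the lip past; the nose then springs out over it.
- lid: Glazed wooden lid, 0.16 to 0.26 kg, face up. Origin: centre of its frame's underside; +x to the tongue (rear), -x to the front. Frame x -66..66, y -105..105, 12 thick; front rail 32 wide, others 20; glass between, its top at z=10. Rear tongue x 66..78, y -100..100, z 0..5; front lip x -66..-74, z 0..5. Locked home: axes as the drawer's, origin at drawer (0..3.5, -3..3, 44).
- lid_tongue (a point): Middle of the lower edge of the tongue's tip: lid point (78, 0, 0). Axes as the lid.
- lid_front (a point): Middle of the lower edge of the front lip: lid point (-74, 0, 0). Axes as the lid.
- lid_grip (a point): Centre of the dark bar pull on the lid's front rail: lid point (-44, 0, 42). The bar runs along the lid's y, 100 long, 12 thick (x), 16 high (z 34..50), on two posts at y = -40 and 40; 22 mm are open beneath it.
- vial: Small amber jar with green cap, diameter 36, 56 high, about 60 g, at the start standing on the lid's pane. Origin: centre of its underside, z up.
- jar_a: Bystander: amber jar, white cap, diameter 50, 66 high. Origin: centre of its underside.
- jar_b: Bystander: clear jar, white cap, diameter 44, 60 high. Origin: centre of its underside.
- jar_c: Bystander: amber jar, blue cap, diameter 50, 72 high. Origin: centre of its underside.
- specimens: The eight pinned insects on the drawer's foam; fixed in the drawer, same origin and axes as the drawer. Pin heads reach z=38, i.e. 6 mm below the ledge, within x -58..58, y -80..80.
- catch_nose (a point): Tip of the brass catch's nose, 40 wide, in a notch in the middle of the drawer's front wall: drawer point (-67, 0, 52) when sprung out, i.e. 7 mm inside the wall; underside at z=50. A leaf slopes from it up and out to (-75, 0, 64). The catch housing projects 9 mm outside the front wall (y -29..29, top z=62).

How it is judged:
On the way, in this order (a step that is already met when the one before it is completed fails the run):
1. the small jar stands on the bench, let go (height (world z) of vial below 0.005 m and angle between vial's own z axis and vertical below 0.1 rad and contact force between vial and the fingers below 0.1 N), for 0.1 s.
2. the lid lies slanting in the drawer, its tongue in the groove, its front on the catch, let go (x of lid_tongue in the frame of drawer_groove above 0.003 m and z of lid_tongue in the frame of drawer_groove between -0.003 and 0.006 m and angle between the z axis of lid and the z axis of drawer, either way round between 0.035 and 0.2 rad and z of lid_front in the frame of drawer above 0.048 m and contact force between lid and the fingers below 0.1 N and linear speed of lid below 0.02 m/s), for 0.2 s.
At the end, for the whole second after the job is handed in: Lid at rest, flat in the drawer (0.025 rad), tongue 4 mm or more inside the groove and within 3 mm of ledge height, front lip within 3 mm of it, catch sprung out over it (joint under 2 mm); the small jar upright (0.1 rad) and still on the bench (x of lid_tongue in the frame of drawer_groove above 0.004 m and z of lid_tongue in the frame of drawer_groove between -0.003 and 0.003 m and z of lid_front in the frame of drawer below 0.047 m and angle between the z axis of lid and the z axis of drawer, either way round below 0.025 rad and value of joint catch below 0.002 m and linear speed of each of lid, vial below 0.01 m/s and height (world z) of vial between -0.005 and 0.005 m and angle between vial's own z axis and vertical below 0.1 rad); the robot touches nothing.
It fails at once if the pinned insects are touched (contact force between specimens and anything else above 0.3 N).
It fails at once if the small jar is tipped over (angle between vial's own z axis and vertical above 0.7 rad).
It fails at once if a bystander jar is shifted more than 15 mm or tipped (distance of any of jar_a, jar_b, jar_c from where it was at the start of the episode above 0.015 m or angle between any of jar_a, jar_b, jar_c's own z axis and vertical above 0.3 rad).
It also fails if it takes over 61 s, if anything falls off the work surface, if the arm or the gripper's body presses on something with over 40 N, if the wrist force passes 120 N, or if a joint passes its speed limit or range.

### The arm

A 6-joint arm with a two-finger parallel gripper is mounted at the origin on the work surface. World frame = base frame: x ahead of the robot, y to its left, z up, the work surface at z = 0. Lengths are in m, angles in rad, forces in N, time in s.
With the tool pointing down it reaches from about 0.35 to 0.975 m from the base axis. Payload 4.9 kg.
Tool frame: the origin (TCP) lies at the very end of the fingers, on their centre line; the grasp point (between the pads) lies 19 mm behind it; z points along the fingers, y is the line along which they close (so a half turn about z gives the same grasp; the last joint's range is limited). The gripper opens to 85 mm and grips with 20 to 120 N. Pads are 22 mm wide; open, the fingers measure 114 mm over their backs; the gripper's body (76 mm by 85 mm) begins 54 mm behind the grasp point. The pads swing forward as they close: fully open they stand 13 mm farther back than shut.
Start: joints at [-0.119, 0.053, 1.613, -0, 1.476, -0.119], TCP at [0.625, 0, 0.231] pointing down, gripper open.
Joint ranges: [-3.01, 3.01], [-1.01, 2.22], [0.06, 2.58], [-1.02, 4.17], [0.09, 2.62], [-3.14, 3.14]. Speed limits (rad/s): [2.57, 2.57, 3.14, 3.14, 3.14, 3.14].

### API

Orientations are given as a rotation vector (axis times angle).
In Python, from station import ctrl, imaging gives the robot as it stands.
- The arm moves only by the tool play_rows, never from a script. Its argument "series" is a list of rows, each a list of 3 entries, a list of its own where there are three numbers: the opening, from 0 (shut) to 1 (fully open), then the shift along the tool's x, y, z each as a share of 0.05 m, from -1 to 1, then the turn, a rotation vector about the tool's x, y, z each as a share of 8 degrees, from -1 to 1. In form: [[grip, [dx, dy, dz], [ax, ay, az]], ...]. A call has 1 to 8 rows; each row shifts and turns the commanded pose from where the row before left it, along the tool's axes as they then stand; what a row does not reach is not made up. A row lasts 1/8 s, in which the tool goes at most 62.5 mm and 10.7 degrees, less where a joint would pass 70% of its speed; a pose out of reach is approached as far as the arm can. A call with a number of a shift or a turn outside -1 to 1 is refused whole. A call with a gripper value outside its range is refused whole. The fingers move at their own pace and stop on an object; "force" is the grip in N (left out, the last holds). Time passes only in rows, so rows that do not move let the fingers close. It gives the time, the measured TCP pose, the force, the opening and the grip force at its end, in the units of the state.
- ctrl.get_obs(): the state, without advancing time (a new reading comes with each control period).
- imaging.get_image(name): name is "scene" or "side" or "wrist"; returns a dict with "color" (420x560x3 uint8, blue, green, red), "fx", "fy", "cx", "cy" (pixels), "D" ([k1, k2, p1, p2, k3] as OpenCV has them; the pictures are not rectified), "extrinsics" (4x4, takes a point from world to camera coordinates); the wrist camera has in their place "hand_eye" (4x4, takes a point from camera to tool coordinates, whose origin is the TCP and whose axes are the flange's). Camera axes: x right, y down, z forward; pixel columns grow to the right and rows downward; lengths in m; the calibration is good to about 2 mm. A picture is of the moment at which its call begins: read the wrist's pose just before it. There is no depth.
- ctrl.finish_job(): hands the job in; it is judged then, once.
The state is a dict: "t": time; "q": joint angles; "dq": joint speeds; "effort": joint torques, N m; "tool_pos": TCP position; "tool_rot": TCP orientation; "contact_force": force on the tool from outside, world axes, zero at the start; "wrist_torque": the same for the moment, N m; "opening": finger opening in m; "grip_force": force on a finger pad.
Only numpy, scipy, OpenCV 4.12 (cv2) and the standard library are available. Lean on these libraries where they do the work, as an engineer would, in place of code of your own. Each camera call takes 0.05 s, during which the arm holds its last target. There are 200 camera calls.

## Working session

There is one attempt and no reset: what is moved stays moved. The work goes in short steps, Python scripts to look and compute and a tool call to move; the robot and the scene stay as the last step left them, time stands still between calls to the robot, and variables do not carry over. Pictures are saved under pics/ and viewed, at most 10 in all, crops included, and the job is handed in when it is done.

Besides the shell and the picture viewer there is one more tool, called after "Emit:" as name(argument=value, ...), one argument or row to a line, values as JSON. play_rows: Moves the arm, as the interface text tells. Shift numbers are shares of 0.05 m and turn numbers shares of 8 degrees, none past 1 either way. Its arguments: {"type":"object","properties":{"series":{"type":"array"},"force":{"type":"number"}},"required":["series"]}

```bash
ls; mkdir -p pics; python3 - <<'E'
from station import ctrl, imaging
import cv2,json,numpy as np
o=ctrl.get_obs(); print(o)
for n in ("scene","side"):
    im=imaging.get_image(n); cv2.imwrite(f"pics/{n}0.png",im["color"])
    print(n,im["fx"],im["fy"],im["cx"],im["cy"],im["D"],np.round(im["extrinsics"],4).tolist())
E
```

```text
pics
{'t': 0.0, 'q': array([-1.19018592e-01,  5.33448078e-02,  1.61433361e+00,  1.76026411e-06,
        1.47597822e+00, -1.18977402e-01]), 'dq': array([ 0.00104715, -0.00127139, -0.00034202,  0.00064761, -0.00100606,
       -0.00078216]), 'effort': array([ 2.70554956e-04, -3.93670499e+01, -3.70175600e+01, -1.62778279e-04,
        6.93513779e-03, -6.06393527e-06]), 'tool_pos': array([6.24366088e-01, 6.50947145e-05, 2.30046822e-01]), 'tool_rot': array([-2.22033895e+00, -2.22024713e+00,  2.00094253e-03]), 'contact_force': array([-0.64313057, -0.58103465, -0.19323067]), 'wrist_torque': array([ 0.02138936, -0.01316951, -0.03447659]), 'grip_force': 0.0, 'opening': 0.08532306936071474}
scene 400.7275143166264 400.7275143166264 274.4192565744067 209.02306689809015 [-0.11105037  0.          0.          0.          0.        ] [[-0.3971, 0.9178, -0.0065, 0.2266], [0.7247, 0.3092, -0.6158, -0.3825], [-0.5632, -0.2492, -0.7879, 1.2266], [0.0, 0.0, 0.0, 1.0]]
side 404.8748220637485 404.8748220637485 291.80675691118034 205.75428034958682 [-0.03674488  0.          0.          0.          0.        ] [[0.9396, -0.3422, 0.0048, -0.5639], [-0.1992, -0.5583, -0.8054, 0.1921], [0.2783, 0.7557, -0.5928, 0.8375], [0.0, 0.0, 0.0, 1.0]]
```

View pics/scene0.png

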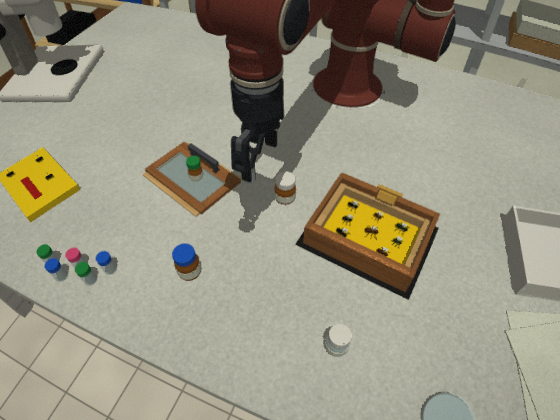

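View pics/side0.png

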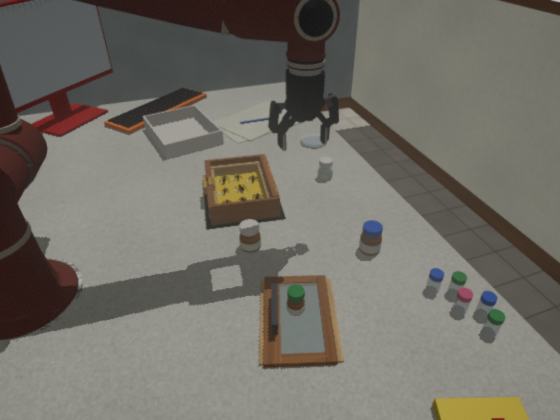

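```bash
cat > h.py <<'E'
import numpy as np, cv2
from scipy.optimize import least_squares
from scipy.spatial.transform import Rotation as R
def crop(im,x,y,s,w=400,h=300):
    M=np.float32([[s,0,-s*x],[0,s,-s*y]])
    return cv2.warpAffine(im,M,(w,h),flags=cv2.INTER_CUBIC)
E
python3 - <<'E'
from h import *
s=cv2.imread('pics/scene0.png');d=cv2.imread('pics/side0.png')
g=np.vstack([np.hstack([crop(s,132,133,3.2),crop(s,290,170,2.5)]),np.hstack([crop(d,240,266,3),crop(d,190,148,4)])])
cv2.imwrite('pics/g.png',g)
E
```

```text
(no output)
```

View pics/g.png

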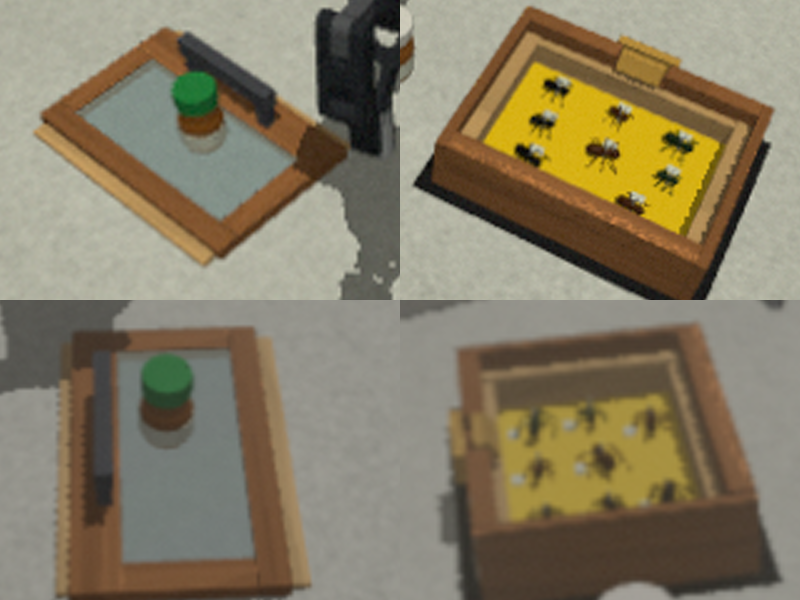

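```bash
cat >> h.py <<'E'
CAM={'scene':(400.7275,274.4193,209.0231,[-0.11105,0,0,0,0],[[-0.3971,0.9178,-0.0065,0.2266],[0.7247,0.3092,-0.6158,-0.3825],[-0.5632,-0.2492,-0.7879,1.2266]]),
'side':(404.8748,291.8068,205.7543,[-0.036745,0,0,0,0],[[0.9396,-0.3422,0.0048,-0.5639],[-0.1992,-0.5583,-0.8054,0.1921],[0.2783,0.7557,-0.5928,0.8375]])}
def proj(n,P):
    f,cx,cy,D,E=CAM[n];E=np.array(E)
    return cv2.projectPoints(np.array(P,float).reshape(-1,1,3),cv2.Rodrigues(E[:,:3])[0],E[:,3],np.array([[f,0,cx],[0,f,cy],[0,0,1.]]),np.array(D))[0].reshape(-1,2)
def W(p,P): # p=(x,y,yaw)
    P=np.array(P,float)/1000;c,s=np.cos(p[2]),np.sin(p[2])
    return np.c_[p[0]+c*P[:,0]-s*P[:,1],p[1]+s*P[:,0]+c*P[:,1],P[:,2]]
def fit(obs,p0,cams=None):
    def r(p): return np.concatenate([(proj(n,W(p,[o[0] for o in obs[n]]))-[o[1] for o in obs[n]]).ravel() for n in obs])
    s=least_squares(r,p0,loss='soft_l1');return s.x,np.round(r(s.x).reshape(-1,2),1)
E
cat > m.py <<'E'
from h import *
u=lambda L,x,y,s:[(a,(b[0]/s+x,b[1]/s+y)) for a,b in L]
lid={'scene':u([((66,-105,12),(42,117)),((66,105,12),(222,247)),((-66,-105,12),(165,28)),((-66,105,12),(347,150)),((78,-100,5),(38,132)),((78,100,5),(207,264)),((-44,-50,50),(182,36)),((-44,50,50),(272,92))],132,133,3.2),
'side':u([((-66,105,12),(75,32)),((66,105,12),(253,28)),((66,-105,12),(290,296)),((-66,-105,12),(70,297)),((78,100,5),(270,38)),((78,-100,5),(310,285))],240,266,3)}
dr={'scene':u([((-90,-118,60),(130,10)),((-90,118,60),(372,107)),((90,118,62),(300,262)),((90,-118,62),(38,147))],290,170,2.5),
'side':u([((-90,118,60),(60,48)),((90,118,62),(297,25)),((90,-118,62),(357,197)),((-90,-118,60),(77,233))],190,148,4)}
vi={'scene':u([((0,0,66),(194,80))],132,133,3.2),'side':u([((0,0,66),(166,68))],240,266,3)}
for n,o,p in (('lid',lid,[.6,-.2,0]),('dr',dr,[.65,.25,0]),('vial',vi,[.6,-.2,0])):
    for k in (None,'scene','side'):
        if k and n=='vial':continue
        x,r=fit(o if k is None else {k:o[k]},p);print(n,k,np.round(x,4));
        if k is None: print(r.tolist())
E
python3 m.py
```

```text
lid None [ 0.5216 -0.2436 -0.3024]
[[-0.4, -0.7], [-0.4, 1.5], [0.5, -0.5], [0.4, -0.9], [-1.0, 0.1], [-0.6, 0.1], [0.2, -0.2], [-0.2, 0.7], [-1.5, 0.3], [-0.0, -0.2], [0.8, -2.9], [-0.9, -0.2], [-0.1, 0.2], [0.1, 0.2]]
lid scene [ 0.5214 -0.2433 -0.2961]
lid side [ 0.5219 -0.244  -0.3074]
dr None [ 0.5232  0.207  -0.1246]
[[-1.3, -1.7], [1.4, 0.6], [3.8, 3.1], [-1.0, -1.8], [-1.1, 0.3], [0.4, -1.1], [1.2, 0.3], [-0.4, 1.1]]
dr scene [ 0.5235  0.2063 -0.1148]
dr side [ 0.5238  0.2089 -0.1331]
vial None [ 0.524  -0.2275  0.    ]
[[0.7, 2.6], [-0.1, 1.7]]
```

```bash
cat >> h.py <<'E'
def delta(obs,pos,Rt=None):
    """shift (units of .05, in current tool axes) and turn (units of 8deg, tool axes)"""
    Rc=R.from_rotvec(obs['tool_rot'])
    print('shift',np.round(Rc.inv().apply(np.array(pos)-obs['tool_pos'])/.05,3))
    if Rt is not None: print('turn',np.round(np.degrees((Rc.inv()*Rt).as_rotvec())/8,3))
def down(ang,pitch=0): # tool down with tool y at angle ang (rad) in world xy; 
    y=np.array([np.cos(ang),np.sin(ang),0]);z=np.array([0,0,-1.]);x=np.cross(y,z)
    return R.from_matrix(np.c_[x,y,z])
E
python3 - <<'E'
from h import *
print(proj('scene',[[.52,-.43,0],[.52,-.46,0],[.46,-.40,0]]),proj('side',[[.52,-.43,0],[.46,-.40,0]]))
E
```

```text
[[132.59648993 156.533277  ]
 [123.59349035 153.54420883]
 [154.66736614 144.9826622 ]] [[335.64202989 406.22258892]
 [294.95756652 401.6871213 ]]
```

Emit:
play_rows(
  series=[
    [1, [-0.91, -0.4, 0], [0, 0, -0.5]],
    [1, [-0.91, -0.4, 0], [0, 0, 0.5]],
    [1, [-0.91, -0.4, 0], [0, 0, 0]],
    [1, [-0.91, -0.4, 0], [0, 0, 0]],
    [1, [-0.91, -0.4, 0], [0, 0, 0]],
    [1, [0, 0, 0], [0, 0, -1]],
    [1, [0, 0, 0], [0, 0, -1]],
    [1, [0, 0, 0], [0, 0, -1]],
  ],
  force=30,
)

```text
t: 1.1
tool_pos: [0.5278, -0.2289, 0.2306]
tool_rot: [-1.705, -2.637, -0.0]
contact_force: [-0.8, 0.3, -0.8]
opening: 0.0854
grip_force: 0.0
```

Emit:
play_rows(
  series=[
    [1, [0, 0, 0], [0, 0, -1]],
    [1, [0, 0, 0], [0, 0, -1]],
    [1, [0, 0, 0], [0, 0, -1]],
    [1, [0, 0, 0], [0, 0, -1]],
    [1, [0, 0, 0], [0, 0, -1]],
    [1, [0, 0, 0], [0, 0, -1]],
    [1, [0, 0, 0], [0, 0, 0]],
    [1, [0, 0, 0], [0, 0, 0]],
  ],
)

```text
t: 2.1
tool_pos: [0.5281, -0.2287, 0.231]
tool_rot: [-0.494, -3.102, -0.0]
contact_force: [-0.2, -0.9, 0.7]
opening: 0.0855
grip_force: 0.0
```

```bash
python3 - <<'E'
from h import *
from station import ctrl,imaging
o=ctrl.get_obs();print(o['tool_pos'])
delta(o,[.524,-.2275,.028],down(np.pi/2-.3024))
im=imaging.get_image('wrist');cv2.imwrite('pics/w1.png',im['color']);print(im['fx'],im['cx'],im['cy'],im['D'],im['hand_eye'].tolist())
E
```

```text
[ 0.52806337 -0.22869201  0.23099046]
shift [ 8.30e-02 -3.00e-03  4.06e+00]
turn [ 0.001 -0.004 -0.098]
313.13641481696027 278.30745392092587 208.46946898447024 [-0.0713897  0.         0.         0.         0.       ] [[0.00046879451275840596, -0.9548888964462505, -0.2969629196976705, 0.07640764873731803], [0.9999991729846605, 0.0008032912499792398, -0.0010043670450945532, -0.0011197835881928825], [0.0011976066542788177, -0.2969622032630215, 0.9548884833170167, -0.14327140058218282], [0.0, 0.0, 0.0, 1.0]]
```

View pics/w1.png

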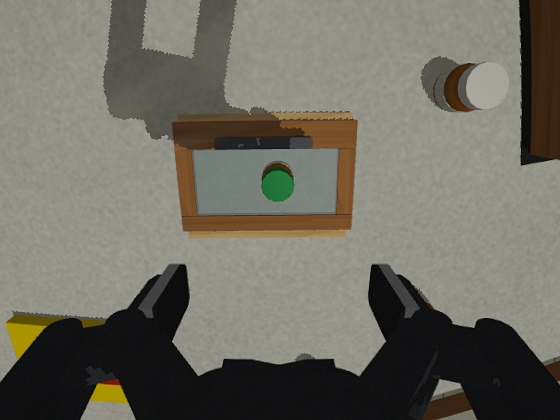

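```bash
cat >> h.py <<'E'
HE=np.array([[0.00046879,-0.9548889,-0.29696292,0.07640765],[0.99999917,0.00080329,-0.00100437,-0.00111978],[0.00119761,-0.2969622,0.95488848,-0.1432714],[0,0,0,1]])
def setwrist(tp,tr,name='wrist'):
    T=np.eye(4);T[:3,:3]=R.from_rotvec(tr).as_matrix();T[:3,3]=tp
    CAM[name]=(313.1364,278.30745,208.46947,[-.0713897,0,0,0,0],np.linalg.inv(T@HE)[:3])
E
python3 - <<'E'
from h import *
from station import ctrl
o=ctrl.get_obs();setwrist(o['tool_pos'],o['tool_rot'])
x,r=fit({'wrist':[((-66,-105,12),(174,121)),((-66,105,12),(357,120)),((66,105,12),(352,230)),((66,-105,12),(183,231)),((78,-100,5),(189,236)),((78,100,5),(346,235)),((-44,-50,50),(215,136)),((-44,50,50),(312,137))]},[.52,-.24,-.3]);print(x,r.tolist())
x,r=fit({'wrist':[((0,0,66),(278,185))]},[.52,-.24,-.3]);print(x,r)
E
```

```text
[ 0.520404   -0.24312048 -0.30697907] [[-2.0, -0.6], [1.3, -1.5], [-0.4, -1.4], [-0.1, -1.3], [0.3, 0.5], [-0.1, 0.4], [-0.1, 6.4], [0.6, 4.5]]
[ 0.5224684  -0.22872866 -0.3       ] [[-0. -0.]]
```

Emit:
play_rows(
  series=[
    [1, [0.1, 0, 0.82], [0, 0, -0.1]],
    [1, [0, 0, 0.82], [0, 0, 0]],
    [1, [0, 0, 0.82], [0, 0, 0]],
    [1, [0, 0, 0.82], [0, 0, 0]],
    [1, [0, 0, 0.82], [0, 0, 0]],
    [0.25, [0, 0, 0], [0, 0, 0]],
    [0.25, [0, 0, 0], [0, 0, 0]],
    [0.25, [0, 0, 0], [0, 0, 0]],
  ],
  force=25,
)

```text
t: 3.15
tool_pos: [0.5253, -0.2283, 0.0292]
tool_rot: [0.469, 3.102, -0.003]
contact_force: [-0.8, 1.3, 4.0]
opening: 0.0339
grip_force: 24.9
```

Emit:
play_rows(
  series=[
    [0.25, [0, 0, 0], [0, 0, 0]],
    [0.25, [0, 0, 0], [0, 0, 0]],
  ],
)

```text
t: 3.4
tool_pos: [0.5253, -0.2283, 0.0292]
tool_rot: [0.469, 3.102, -0.003]
contact_force: [-1.0, 0.3, 6.9]
opening: 0.0339
grip_force: 25.0
```

Emit:
play_rows(
  series=[
    [0.25, [0, 0, -0.4], [0, 0, 0]],
    [0.25, [0, 0, -0.5], [0, 0, 0]],
    [0.25, [0, -0.5, -0.5], [0, 0, 0]],
    [0.25, [0, -0.8, 0], [0, 0, 0]],
    [0.25, [0, -0.8, 0], [0, 0, 0]],
    [0.25, [0, -0.8, 0], [0, 0, 0]],
    [0.25, [0, -0.7, 0], [0, 0, 0]],
    [0.25, [0, -0.4, 0], [0, 0, 0]],
  ],
)

```text
t: 4.4
tool_pos: [0.4639, -0.4199, 0.0976]
tool_rot: [0.472, 3.105, -0.001]
contact_force: [0.3, 0.3, -0.5]
opening: 0.0339
grip_force: 25.0
```

Emit:
play_rows(
  series=[
    [0.25, [0, 0, 0.5], [0, 0, 0]],
    [0.25, [0, 0, 0.5], [0, 0, 0]],
    [0.25, [0, 0, 0.4], [0, 0, 0]],
    [0.25, [0, 0, 0.1], [0, 0, 0]],
    [0.25, [0, 0, 0], [0, 0, 0]],
  ],
)

```text
t: 5.03
tool_pos: [0.4646, -0.4182, 0.0215]
tool_rot: [0.469, 3.106, 0.0]
contact_force: [0.5, -0.2, -0.1]
opening: 0.034
grip_force: 25.0
```

```bash
python3 - <<'E'
from h import *
from station import ctrl,imaging
print(ctrl.get_obs()['tool_pos'],ctrl.get_obs()['contact_force'])
a=imaging.get_image('scene')['color'];b=imaging.get_image('side')['color']
cv2.imwrite('pics/v2.png',np.hstack([crop(a,90,80,3,400,450),crop(b,230,290,3,400,450)]))
E
```

```text
[ 0.46455471 -0.41818181  0.02150346] [ 0.50456387 -0.23205914 -0.1172912 ]
```

View pics/v2.png

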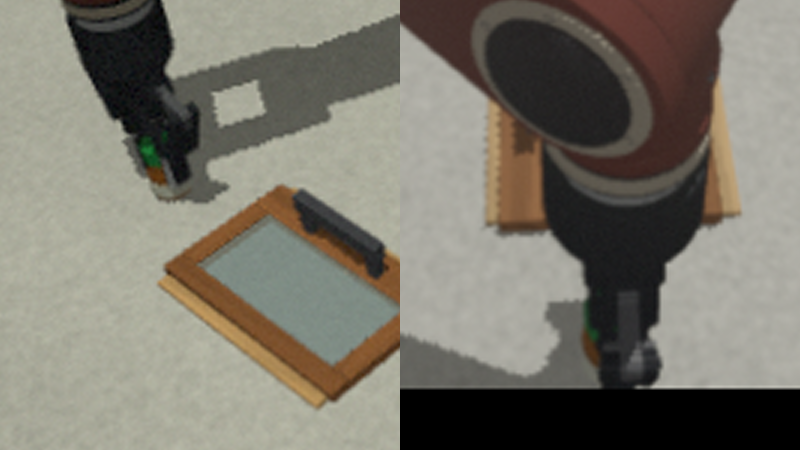

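Emit:
play_rows(
  series=[
    [0.25, [0, 0, 0.03], [0, 0, 0]],
    [0.25, [0, 0, 0], [0, 0, 0]],
  ],
)

```text
t: 5.38
tool_pos: [0.4645, -0.4185, 0.0203]
tool_rot: [0.47, 3.106, -0.001]
contact_force: [-0.5, -0.4, -0.9]
opening: 0.0337
grip_force: 25.0
```

Emit:
play_rows(
  series=[
    [0.25, [0, 0, 0.02], [0, 0, 0]],
    [0.25, [0, 0, 0], [0, 0, 0]],
    [0.5, [0, 0, 0], [0, 0, 0]],
    [0.8, [0, 0, 0], [0, 0, 0]],
    [1, [0, 0, 0], [0, 0, 0]],
    [1, [0, 0, 0], [0, 0, 0]],
    [1, [0, 0, -0.6], [0, 0, 0]],
    [1, [0, 0, -0.8], [0, 0, 0]],
  ],
)

```text
t: 6.38
tool_pos: [0.4634, -0.4173, 0.0879]
tool_rot: [-0.469, -3.104, -0.004]
contact_force: [0.1, -0.4, 0.1]
opening: 0.0852
grip_force: 0.0
```

Emit:
play_rows(
  series=[
    [1, [0, 0.2, -0.8], [0, 0, 0]],
    [1, [0.2, 0.8, -0.6], [0, 0, 0]],
    [1, [0.2, 0.9, -0.6], [0, 0, 0]],
    [1, [0.2, 0.9, -0.6], [0, 0, 0]],
    [1, [0.2, 0.9, -0.6], [0, 0, 0]],
    [1, [0.2, 0.9, -0.5], [0, 0, 0]],
    [1, [0.2, 0.9, -0.5], [0, 0, 0]],
    [1, [0.2, 0.95, 0], [0, 0, 0]],
  ],
)

```text
t: 7.38
tool_pos: [0.4938, -0.0885, 0.3021]
tool_rot: [0.47, 3.101, -0.001]
contact_force: [0.3, -0.2, -0.0]
opening: 0.0853
grip_force: 0.0
```

Emit:
play_rows(
  series=[
    [1, [0.2, 0.95, 0], [0, 0, 0]],
    [1, [0.2, 0.95, 0], [0, 0, 0]],
    [1, [0.2, 0.95, 0], [0, 0, 0]],
    [1, [0.2, 0.95, 0], [0, 0, 0]],
    [1, [0.2, 0.95, 0], [0, 0, 0]],
    [1, [0, 0.3, 0], [0, 0, 1]],
    [1, [0, 0, 0], [0, 0, 1]],
    [1, [0, 0, 0], [0, 0, 1]],
  ],
)

```text
t: 8.38
tool_pos: [0.5196, 0.1669, 0.2987]
tool_rot: [-1.111, -2.938, 0.0]
contact_force: [0.2, 0.3, 0.1]
opening: 0.0853
grip_force: 0.0
```

Emit:
play_rows(
  series=[
    [1, [0, 0, 0], [0, 0, 1]],
    [1, [0, 0, 0], [0, 0, 1]],
    [1, [0, 0, 0], [0, 0, 1]],
    [1, [0, 0, 0], [0, 0, 1]],
    [1, [0, 0, 0], [0, 0, 1]],
    [1, [0, 0, 0], [0, 0, 1]],
    [1, [0, 0, 0], [0, 0, 1]],
    [1, [0, 0, 0], [0, 0, 0]],
  ],
)

```text
t: 9.38
tool_pos: [0.5196, 0.1665, 0.2987]
tool_rot: [-2.355, -2.079, 0.0]
contact_force: [0.3, -0.1, -0.4]
opening: 0.0854
grip_force: 0.0
```

```bash
python3 - <<'E'
from h import *
from station import ctrl,imaging
o=ctrl.get_obs();print(o['tool_pos'],o['tool_rot'])
delta(o,[.5185,.167,.30],down(-.125))
cv2.imwrite('pics/w3.png',imaging.get_image('wrist')['color'])
E
```

```text
[0.51963116 0.16646069 0.29874556] [-2.35481977e+00 -2.07949611e+00  1.11417383e-04]
shift [ 0.008 -0.024 -0.025]
turn [-0.     0.     0.007]
```

View pics/w3.png

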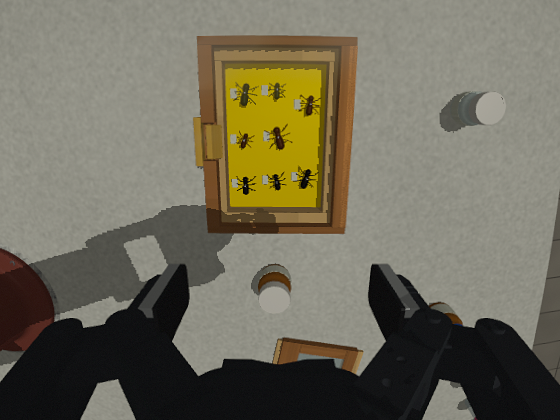

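```bash
cat >> h.py <<'E'
def edge(img,a,b,half=6,n=40):
    """fit line to strongest colour step (R-B) near segment a-b; returns line (vx,vy,x0,y0)"""
    g=cv2.GaussianBlur(img[...,2].astype(np.float32)-img[...,0],(3,3),0)
    a,b=np.array(a,float),np.array(b,float);d=(b-a)/np.linalg.norm(b-a);nn=np.array([-d[1],d[0]])
    t=np.arange(-half,half+.01,.25);pts=[]
    for k in np.linspace(.08,.92,n):
        p=a+k*(b-a)+t[:,None]*nn
        v=cv2.remap(g,np.float32(p[:,:1]),np.float32(p[:,1:]),cv2.INTER_LINEAR).ravel()
        gr=np.abs(np.gradient(v));
        w=np.where(gr>.5*gr.max(),gr,0);j=np.argmax(gr);w[np.abs(np.arange(len(w))-j)>8]=0
        if gr.max()>1: pts.append(p[0]+ (w@t/w.sum()+half)*nn)
    return cv2.fitLine(np.float32(pts),cv2.DIST_HUBER,0,.01,.01).ravel()
def X(l,m):
    A=np.array([[l[0],-m[0]],[l[1],-m[1]]]);s=np.linalg.solve(A,[m[2]-l[2],m[3]-l[3]]);return (l[2]+s[0]*l[0],l[3]+s[0]*l[1])
def corners(img,c,half=6):
    L=[edge(img,c[i],c[(i+1)%4],half) for i in range(4)]
    return [X(L[i-1],L[i]) for i in range(4)]
E
python3 - <<'E'
from h import *
setwrist([0.51963116,0.16646069,0.29874556],[-2.35481977e+00,-2.07949611e+00,1.11417383e-04])
im=cv2.imread('pics/w3.png')
c=corners(im,[(197,37),(357,37),(345,233),(207,233)]);print(np.round(c,1).tolist())
x,r=fit({'wrist':list(zip([(-90,118,60),(90,118,62),(90,-118,62),(-90,-118,60)],c))},[.52,.2,-.125]);print('outer',x,r.tolist())
# lid refit from w1 (pose read then: tool 0.52806 -0.22869 0.23099, rot from reply)
setwrist([0.52806337,-0.22869201,0.23099046],(R.from_rotvec([-0.494,-3.102,0])).as_rotvec(),'w1')
c=corners(cv2.imread('pics/w1.png'),[(174,121),(357,120),(352,230),(183,231)],4);print(np.round(c,1).tolist())
x,r=fit({'w1':list(zip([(-66,-105,12),(-66,105,12),(66,105,12),(66,-105,12)],c))},[.52,-.24,-.3]);print(x,r.tolist())
E
```

```text
[[195.6999969482422, 34.5], [358.29998779296875, 36.20000076293945], [345.0, 233.1999969482422], [206.8000030517578, 232.8000030517578]]
outer [ 0.52073948  0.20863833 -0.13081612] [[0.5, 0.3], [-0.5, -0.6], [-0.5, 0.7], [0.4, -0.5]]
[[170.89999389648438, 120.19999694824219], [357.20001220703125, 119.69999694824219], [350.79998779296875, 228.3000030517578], [182.89999389648438, 232.60000610351562]]
[ 0.5210125  -0.24433452 -0.30291786] [[0.1, 1.6], [0.1, -0.8], [0.2, 0.8], [-0.4, -1.7]]
```

Emit:
play_rows(
  series=[
    [1, [-0.8, 0, 0.2], [0, 0, 0]],
    [1, [-1, 0, 0.3], [0, 0, 0]],
    [1, [-1, 0, 0.4], [0, 0, 0]],
    [1, [-1, 0, 0.4], [0, 0, 0]],
    [1, [-1, 0, 0.4], [0, 0, 0]],
    [1, [-1, 0, 0.4], [0, 0, 0]],
    [1, [-1, 0.1, 0.4], [0, 0, 0]],
    [1, [-1, 0.1, 0.4], [0, 0, 0]],
  ],
)

```text
t: 10.42
tool_pos: [0.4805, -0.2234, 0.1534]
tool_rot: [2.354, 2.079, 0.001]
contact_force: [0.7, 0.6, -0.3]
opening: 0.0855
grip_force: 0.0
```

Emit:
play_rows(
  series=[
    [1, [-0.2, 0, 0.1], [0, 0, 0.64]],
    [1, [0, 0, 0], [0, 0, 0.64]],
    [1, [0, 0, 0], [0, 0, 0]],
  ],
)

```text
t: 10.8
tool_pos: [0.4794, -0.2319, 0.1487]
tool_rot: [-2.53, -1.861, 0.0]
contact_force: [-0.5, 0.6, -0.1]
opening: 0.0855
grip_force: 0.0
```

```bash
python3 - <<'E'
from h import *
from station import ctrl,imaging
o=ctrl.get_obs();print(o['tool_pos'],o['tool_rot'])
delta(o,[.479,-.2306,.023],down(-.303))
cv2.imwrite('pics/w4.png',imaging.get_image('wrist')['color'])
E
```

```text
[ 0.47936922 -0.23186033  0.14866698] [-2.53037793e+00 -1.86146996e+00  8.89576975e-05]
shift [ 0.022 -0.014  2.513]
turn [-0.002 -0.001  0.005]
```

View pics/w4.png

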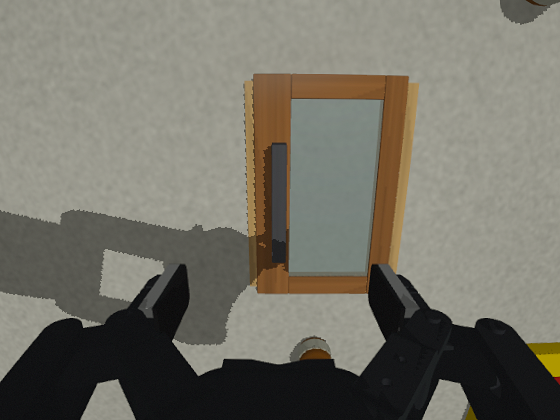

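```bash
python3 - <<'E'
from h import *
setwrist([0.47936922,-0.23186033,0.14866698],[-2.53037793e+00,-1.86146996e+00,8.9e-5])
x,r=fit({'wrist':[((-66,105,12),(253,74)),((66,105,12),(408,76)),((-66,-105,12),(258,293)),((-44,50,50),(279.5,143)),((-44,-50,50),(280,263))]},[.52,-.24,-.3]);print(x,r.tolist())
print(W(x,[[-44,0,42]]))
E
```

```text
[ 0.52162835 -0.24239001 -0.30031704] [[-0.1, -0.3], [1.2, -0.9], [-0.0, 0.8], [-0.1, 1.3], [-0.6, -0.2]]
[[ 0.47959767 -0.22937379  0.042     ]]
```

Emit:
play_rows(
  series=[
    [1, [0.05, 0, 0.7], [0, 0, 0]],
    [1, [0, 0, 0.7], [0, 0, 0]],
    [1, [0, 0, 0.6], [0, 0, 0]],
    [1, [0, 0, 0.4], [0, 0, 0]],
    [1, [0, 0, 0.1], [0, 0, 0]],
    [0, [0, 0, 0], [0, 0, 0]],
    [0, [0, 0, 0], [0, 0, 0]],
    [0, [0, 0, 0], [0, 0, 0]],
  ],
  force=90,
)

```text
t: 11.85
tool_pos: [0.481, -0.2297, 0.0249]
tool_rot: [2.531, 1.858, 0.001]
contact_force: [0.6, 0.4, 0.7]
opening: 0.0321
grip_force: 0.0
```

Emit:
play_rows(
  series=[
    [0, [0, 0, 0], [0, 0, 0]],
    [0, [0, 0, 0], [0, 0, 0]],
    [0, [0, 0, -0.3], [0, 0, 0]],
    [0, [0, 0, -0.5], [0, 0, 0]],
    [0, [0, 0, -0.5], [0, 0, 0]],
    [0, [0, 0, -0.5], [0, 0, 0]],
    [0, [0, 0, -0.5], [0, 0, 0]],
    [0, [0, 0, 0], [0, 0, 0]],
  ],
)

```text
t: 12.85
tool_pos: [0.4815, -0.2301, 0.1416]
tool_rot: [2.529, 1.856, 0.003]
contact_force: [0.5, -0.3, -1.6]
opening: 0.0102
grip_force: 87.9
```

```bash
cat >> h.py <<'E'
def lid2tool(P,ox=0.,pitch=0.,gz=-.0175):
    P=np.array(P,float).reshape(-1,3)/1000-[-.044,0,.042]
    P=R.from_euler('y',pitch).apply(P)
    return np.c_[P[:,1]+ox,P[:,0],-P[:,2]+gz]
def wproj(Pt): # tool-frame points -> wrist pixels
    E=np.linalg.inv(HE)
    K=np.array([[313.1364,0,278.30745],[0,313.1364,208.46947],[0,0,1]])
    return cv2.projectPoints(Pt.reshape(-1,1,3),cv2.Rodrigues(E[:3,:3])[0],E[:3,3],K,np.array([-.0713897,0,0,0,0]))[0].reshape(-1,2)
E
python3 - <<'E'
from h import *
from station import ctrl,imaging
o=ctrl.get_obs();print(o['tool_pos'],o['tool_rot'],o['contact_force'],o['wrist_torque'])
im=imaging.get_image('wrist')['color'];cv2.imwrite('pics/w5.png',im)
P=[(-66,105,12),(66,105,12),(66,-20,12),(78,100,5),(78,0,5),(-74,105,5),(-44,50,50),(-46,105,12),(-46,85,12)]
q=wproj(lid2tool(P));print(np.round(q,1).tolist())
v=im.copy()
for a in q: cv2.drawMarker(v,tuple(int(round(t)) for t in a),(255,0,255),0,7,1)
cv2.imwrite('pics/w5o.png',cv2.resize(v[0:300,140:520],None,fx=2,fy=2,interpolation=cv2.INTER_NEAREST))
E
```

```text
[ 0.48154652 -0.23009543  0.14161357] [2.5285023  1.85621086 0.00276351] [ 0.48579553 -0.28691797 -1.60362966] [0.03121283 0.05922638 0.0154755 ]
[[233.1, 47.7], [511.0, 54.9], [468.4, 286.9], [521.6, 68.9], [487.5, 250.4], [218.5, 50.7], [281.6, 183.1], [276.8, 47.5], [276.8, 93.0]]
```

View pics/w5o.png

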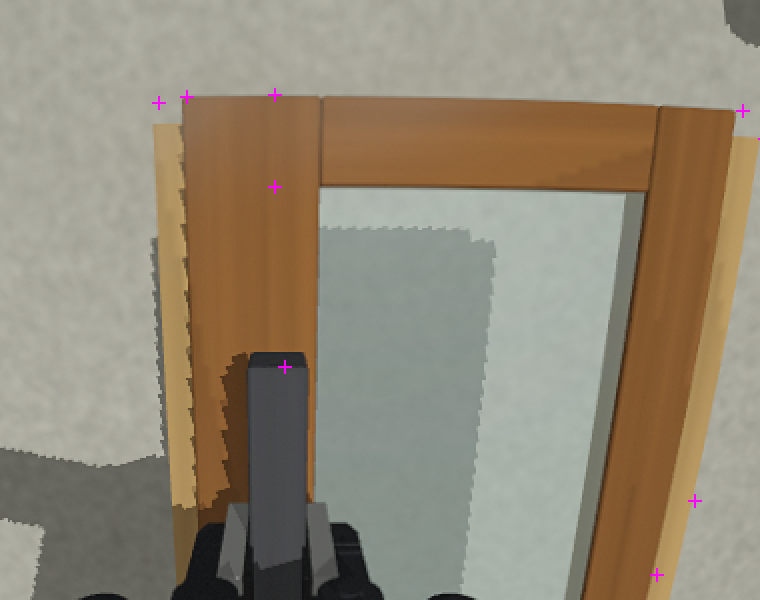

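```bash
cat >> h.py <<'E'
DR=np.array([.522,.2085,-.127])
def lidpose(xt,zt,th,yt=0.,tcp=(-44,.4,25.5)):
    """tool target so that the tongue tip is at drawer (xt,yt,zt) mm with tilt th deg"""
    Rl=R.from_euler('z',DR[2])*R.from_euler('y',np.radians(th))
    o=W(DR,[[xt,yt,zt]])[0]
    p=o+Rl.apply((np.array(tcp)-[78,0,0])/1000)
    Rt=Rl*R.from_matrix(np.array([[0,1,0],[1,0,0],[0,0,-1.]]))
    return p,Rt
E
python3 - <<'E'
from h import *
from station import ctrl
setwrist([0.51963116,0.16646069,0.29874556],[-2.35481977e+00,-2.07949611e+00,1.11417383e-04])
x,r=fit({'wrist':list(zip([(-90,118,60),(90,118,62),(90,-118,62),(-90,-118,60)],[(197,36.5),(357,37),(345,233),(207,233)]))},[.52,.2,-.125]);print(x,r.tolist())
o=ctrl.get_obs()
p,Rt=lidpose(62,85,0);print(p);delta(o,p,Rt)
E
```

```text
[ 0.52065585  0.20753644 -0.12882747] [[-0.9, -0.4], [0.6, -0.5], [-0.3, 1.6], [0.5, 0.3]]
[0.46253388 0.21649631 0.1105    ]
shift [ 8.401 -3.018  0.573]
turn [ 0.012  0.005 -1.27 ]
```

Emit:
play_rows(
  series=[
    [0, [0.3, -0.1, -0.6], [0, 0, 0]],
    [0, [0.9, -0.32, -0.6], [0, 0, 0]],
    [0, [0.9, -0.32, 0], [0, 0, 0]],
    [0, [0.9, -0.32, 0], [0, 0, 0]],
    [0, [0.9, -0.32, 0], [0, 0, 0]],
    [0, [0.9, -0.32, 0], [0, 0, 0]],
    [0, [0.9, -0.32, 0], [0, 0, 0]],
    [0, [0.9, -0.32, 0], [0, 0, 0]],
  ],
)

```text
t: 13.9
tool_pos: [0.4662, 0.1221, 0.1968]
tool_rot: [-2.531, -1.858, 0.004]
contact_force: [0.7, 0.4, -1.7]
opening: 0.0106
grip_force: 88.1
```

Emit:
play_rows(
  series=[
    [0, [0.9, -0.34, 0], [0, 0, 0]],
    [0, [0.9, -0.34, 0], [0, 0, -0.4]],
    [0, [0, 0, 0], [0, 0, -0.87]],
    [0, [0, 0, 0], [0.5, 0, 0]],
    [0, [0, 0, 0], [0.5, 0, 0]],
    [0, [0, 0, 0], [0.5, 0, 0]],
    [0, [0, 0, 0], [0, 0, 0]],
    [0, [0, 0, 0], [0, 0, 0]],
  ],
)

```text
t: 14.9
tool_pos: [0.4614, 0.2166, 0.1977]
tool_rot: [-2.235, -1.967, 0.208]
contact_force: [-0.4, 0.3, -1.2]
opening: 0.0104
grip_force: 88.2
```

```bash
sed -i 's/^DR=.*/DR=np.array([.522,.208,-.1275])/' h.py; python3 - <<'E'
from h import *
from station import ctrl,imaging
o=ctrl.get_obs();print(o['tool_pos'],o['tool_rot'],o['contact_force'],o['wrist_torque'])
for a in ((62,85,12),(62,55,12)):
    p,Rt=lidpose(*a);delta(o,p,Rt)
E
```

```text
[0.46144833 0.21658351 0.19772193] [-2.23452914 -1.96709416  0.20841678] [-0.36270921  0.28698186 -1.15690754] [-0.00839325 -0.06777237  0.02506699]
shift [-0.008  0.439  1.183]
turn [-0.006  0.005  0.002]
shift [-0.007  0.564  1.769]
turn [-0.006  0.005  0.002]
```

Emit:
play_rows(
  series=[
    [0, [0, 0.14, 0.45], [0, 0, 0]],
    [0, [0, 0.14, 0.45], [0, 0, 0]],
    [0, [0, 0.14, 0.45], [0, 0, 0]],
    [0, [0, 0.14, 0.42], [0, 0, 0]],
    [0, [0, 0, 0], [0, 0, 0]],
    [0, [0, 0, 0], [0, 0, 0]],
  ],
)

```text
t: 15.65
tool_pos: [0.4712, 0.2158, 0.1073]
tool_rot: [-2.235, -1.968, 0.205]
contact_force: [0.7, -0.4, -1.8]
opening: 0.0107
grip_force: 88.1
```

```bash
python3 - <<'E'
from h import *
from station import ctrl,imaging
o=ctrl.get_obs();print(o['tool_pos'],o['tool_rot'],o['contact_force'])
p,Rt=lidpose(62,45,12);delta(o,p,Rt)
a=imaging.get_image('wrist')['color'];b=imaging.get_image('side')['color'];c=imaging.get_image('scene')['color']
for n,i in zip('abc',(a,b,c)): cv2.imwrite(f'pics/i1{n}.png',i)
cv2.imwrite('pics/i1.png',np.hstack([cv2.resize(a[:320,180:],(400,337)),np.zeros((337,0,3),np.uint8),crop(c,290,150,2.5,400,337)]))
E
```

```text
[0.4711651  0.21580793 0.10734153] [-2.23499387 -1.96828846  0.20501893] [ 0.67517171 -0.38580785 -1.75261183]
shift [-0.018  0.038  0.238]
turn [ 0.009 -0.002  0.006]
```

View pics/i1.png

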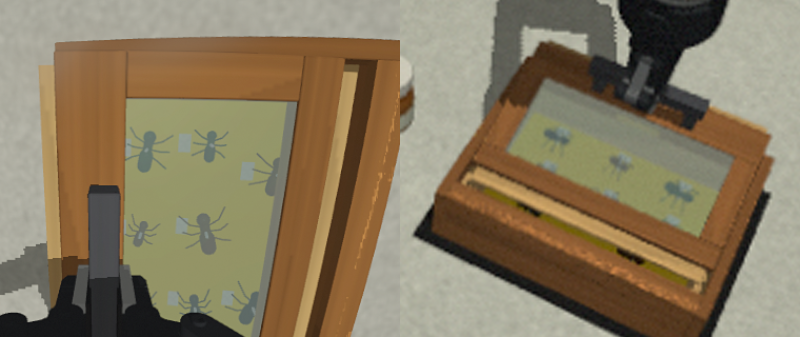

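```bash
python3 - <<'E'
from h import *
setwrist([0.4711651,0.21580793,0.10734153],[-2.23499387,-1.96828846,0.20501893])
im=cv2.imread('pics/i1a.png')
def chk(n,q,half=7):
    l=edge(im,q[0],q[1],half)
    d=[]
    for p in q:
        s=(p[0]-l[2])/l[0]; d.append(l[3]+s*l[1]-p[1])
    print(n,np.round(q,1).tolist(),'row resid',np.round(d,2))
chk('drawer outer +y',proj('wrist',W(DR,[[-40,118,60],[60,118,60]])))
q=wproj(lid2tool([(-60,105,12),(60,105,12)],ox=-.0004,gz=-.0165));print('lid',q)
for c in (270,330,380): 
    r=im[20:70,c].astype(int); print(c,[(20+i,*v) for i,v in enumerate(r)][::2])
E
```

```text
drawer outer +y [[319.4, 36.2], [515.6, 35.2]] row resid [-1.22 -0.59]
lid [[246.43896294  48.92840476]
 [498.06395474  55.33507284]]
270 [(20, np.int64(158), np.int64(170), np.int64(171)), (22, np.int64(157), np.int64(169), np.int64(170)), (24, np.int64(156), np.int64(168), np.int64(169)), (26, np.int64(156), np.int64(168), np.int64(169)), (28, np.int64(155), np.int64(166), np.int64(169)), (30, np.int64(155), np.int64(167), np.int64(170)), (32, np.int64(156), np.int64(168), np.int64(170)), (34, np.int64(157), np.int64(170), np.int64(172)), (36, np.int64(158), np.int64(171), np.int64(172)), (38, np.int64(103), np.int64(124), np.int64(139)), (40, np.int64(71), np.int64(100), np.int64(136)), (42, np.int64(71), np.int64(101), np.int64(136)), (44, np.int64(68), np.int64(100), np.int64(135)), (46, np.int64(67), np.int64(99), np.int64(135)), (48, np.int64(67), np.int64(97), np.int64(132)), (50, np.int64(69), np.int64(105), np.int64(144)), (52, np.int64(69), np.int64(105), np.int64(144)), (54, np.int64(67), np.int64(104), np.int64(143)), (56, np.int64(67), np.int64(104), np.int64(142)), (58
[... 2121 characters left out ...]
, (42, np.int64(70), np.int64(102), np.int64(136)), (44, np.int64(69), np.int64(100), np.int64(136)), (46, np.int64(66), np.int64(100), np.int64(135)), (48, np.int64(62), np.int64(94), np.int64(128)), (50, np.int64(66), np.int64(105), np.int64(144)), (52, np.int64(64), np.int64(103), np.int64(145)), (54, np.int64(63), np.int64(102), np.int64(143)), (56, np.int64(60), np.int64(100), np.int64(142)), (58, np.int64(59), np.int64(100), np.int64(143)), (60, np.int64(58), np.int64(101), np.int64(145)), (62, np.int64(59), np.int64(102), np.int64(146)), (64, np.int64(60), np.int64(105), np.int64(150)), (66, np.int64(60), np.int64(106), np.int64(153)), (68, np.int64(59), np.int64(107), np.int64(154))]
```

```bash
python3 - <<'E'
from h import *
im=cv2.imread('pics/i1a.png');w5=cv2.imread('pics/w5.png')
q=wproj(lid2tool([(x,105,12) for x in range(-64,67,10)],ox=-.0004,gz=-.0165))
for p in q:
    c=int(p[0]); g=cv2.GaussianBlur(im[:,c-3:c+4].mean(1)[:,1:2],(1,3),0).ravel(); d=np.diff(g)
    r=[(i,int(d[i])) for i in range(42,66) if abs(d[i])>=3]
    g5=w5[:,c-3:c+4,0].mean(1); e5=np.argmax(np.abs(np.diff(g5[30:66])))+30.5
    print(c,'pred',round(p[1],1),'w5',e5,r)
E
```

```text
237 pred 49.0 w5 47.5 [(48, 3)]
259 pred 48.9 w5 47.5 [(48, 3)]
281 pred 48.8 w5 47.5 [(48, 5)]
302 pred 48.9 w5 47.5 []
324 pred 49.1 w5 47.5 [(48, 4)]
346 pred 49.4 w5 48.5 [(48, 4)]
367 pred 49.8 w5 48.5 [(48, 3), (49, 4)]
388 pred 50.4 w5 49.5 [(49, 5), (50, 3)]
409 pred 51.0 w5 49.5 [(49, 3), (50, 5)]
430 pred 51.8 w5 50.5 [(50, 3), (51, 3)]
450 pred 52.7 w5 51.5 [(51, 3), (52, 3)]
470 pred 53.7 w5 52.5 []
490 pred 54.9 w5 53.5 []
509 pred 56.1 w5 54.5 [(53, -5), (54, -10), (55, -9), (56, -4), (59, 5), (60, 13), (61, 10)]
```

Emit:
play_rows(
  series=[
    [0, [-0.02, 0.02, 0.1], [0, 0, 0]],
    [0, [0, 0.02, 0.06], [0, 0, 0]],
    [0, [0, 0, 0], [0, 0, 0]],
  ],
)

```text
t: 16.18
tool_pos: [0.4708, 0.2144, 0.0977]
tool_rot: [-2.234, -1.967, 0.208]
contact_force: [0.1, 0.3, -1.3]
opening: 0.0104
grip_force: 88.2
```

Emit:
play_rows(
  series=[
    [0, [0, 0.006, 0.03], [0, 0, 0]],
    [0, [0, 0, 0], [0, 0, 0]],
  ],
)

```text
t: 16.42
tool_pos: [0.4711, 0.2145, 0.0965]
tool_rot: [-2.235, -1.967, 0.207]
contact_force: [0.6, 0.2, -0.8]
opening: 0.0103
grip_force: 88.2
```

Emit:
play_rows(
  series=[
    [0, [0, 0.006, 0.03], [0, 0, 0]],
    [0, [0, 0, 0], [0, 0, 0]],
  ],
)

```text
t: 16.68
tool_pos: [0.471, 0.2145, 0.095]
tool_rot: [-2.235, -1.967, 0.207]
contact_force: [1.0, -0.1, -1.7]
opening: 0.0103
grip_force: 88.2
```

Emit:
play_rows(
  series=[
    [0, [0, 0.005, 0.025], [0, 0, 0]],
    [0, [0, 0, 0], [0, 0, 0]],
  ],
)

```text
t: 16.92
tool_pos: [0.4711, 0.2145, 0.0938]
tool_rot: [-2.235, -1.967, 0.207]
contact_force: [-0.1, -0.3, -1.2]
opening: 0.0103
grip_force: 88.2
```

Emit:
play_rows(
  series=[
    [0, [0, 0.005, 0.025], [0, 0, 0]],
    [0, [0, 0, 0], [0, 0, 0]],
  ],
)

```text
t: 17.18
tool_pos: [0.4712, 0.2146, 0.0928]
tool_rot: [-2.235, -1.967, 0.206]
contact_force: [-1.3, 0.2, 0.4]
opening: 0.01
grip_force: 88.5
```

Emit:
play_rows(
  series=[
    [0, [0, -0.003, -0.018], [0, 0, 0]],
    [0, [0, 0.05, -0.01], [0, 0, 0]],
    [0, [0, 0.05, -0.01], [0, 0, 0]],
    [0, [0, 0.05, -0.01], [0, 0, 0]],
    [0, [0, 0.05, -0.01], [0, 0, 0]],
    [0, [0, 0, 0], [0, 0, 0]],
  ],
)

```text
t: 17.92
tool_pos: [0.4815, 0.2132, 0.0932]
tool_rot: [-2.235, -1.967, 0.207]
contact_force: [1.0, -0.7, -2.2]
opening: 0.0101
grip_force: 88.3
```

Emit:
play_rows(
  series=[
    [0, [0, 0.05, -0.011], [0, 0, 0]],
    [0, [0, 0, 0], [0, 0, 0]],
  ],
)

```text
t: 18.18
tool_pos: [0.4838, 0.2129, 0.0933]
tool_rot: [-2.235, -1.967, 0.207]
contact_force: [-0.3, 0.1, -1.6]
opening: 0.0104
grip_force: 88.2
```

Emit:
play_rows(
  series=[
    [0, [0, 0.04, -0.009], [0, 0, 0]],
    [0, [0, 0, 0], [0, 0, 0]],
  ],
)

```text
t: 18.42
tool_pos: [0.4859, 0.2126, 0.0934]
tool_rot: [-2.235, -1.967, 0.207]
contact_force: [0.6, 0.9, -1.5]
opening: 0.0106
grip_force: 88.2
```

Emit:
play_rows(
  series=[
    [0, [0, 0.03, -0.006], [0, 0, 0]],
    [0, [0, 0, 0], [0, 0, 0]],
  ],
)

```text
t: 18.68
tool_pos: [0.4874, 0.2125, 0.0934]
tool_rot: [-2.235, -1.967, 0.207]
contact_force: [-0.5, 0.6, -2.0]
opening: 0.0099
grip_force: 88.2
```

Emit:
play_rows(
  series=[
    [0, [0, 0.03, -0.006], [0, 0, 0]],
    [0, [0, 0, 0], [0, 0, 0]],
  ],
)

```text
t: 18.92
tool_pos: [0.4889, 0.2123, 0.0933]
tool_rot: [-2.235, -1.967, 0.207]
contact_force: [0.1, -0.1, -0.8]
opening: 0.0107
grip_force: 88.2
```

Emit:
play_rows(
  series=[
    [0, [0, 0.03, -0.006], [0, 0, 0]],
    [0, [0, 0, 0], [0, 0, 0]],
  ],
)

```text
t: 19.18
tool_pos: [0.4893, 0.2123, 0.0932]
tool_rot: [-2.233, -1.966, 0.21]
contact_force: [-5.9, 0.2, 1.0]
opening: 0.0103
grip_force: 88.4
```

Emit:
play_rows(
  series=[
    [0, [0, -0.05, 0.008], [0, 0, 0]],
    [0, [0, 0, 0], [0, 0, 0]],
    [0, [0, -0.016, 0.086], [-0.25, 0, 0]],
    [0, [0, -0.016, 0.086], [-0.25, 0, 0]],
    [0, [0, -0.004, 0.022], [-0.0625, 0, 0]],
    [0, [0, 0, 0], [0, 0, 0]],
  ],
)

```text
t: 19.92
tool_pos: [0.4845, 0.2128, 0.0844]
tool_rot: [-2.282, -2.009, 0.131]
contact_force: [0.6, 0.4, -1.8]
opening: 0.0105
grip_force: 88.3
```

Emit:
play_rows(
  series=[
    [0, [0, -0.004, 0.022], [-0.0625, 0, 0]],
    [0, [0, 0, 0], [0, 0, 0]],
  ],
)

```text
t: 20.18
tool_pos: [0.4841, 0.2129, 0.0832]
tool_rot: [-2.287, -2.014, 0.123]
contact_force: [0.6, -0.1, -1.6]
opening: 0.0104
grip_force: 88.3
```

Emit:
play_rows(
  series=[
    [0, [0, -0.004, 0.022], [-0.0625, 0, 0]],
    [0, [0, 0, 0], [0, 0, 0]],
  ],
)

```text
t: 20.42
tool_pos: [0.4834, 0.2129, 0.082]
tool_rot: [-2.292, -2.018, 0.115]
contact_force: [-0.5, 0.8, -2.3]
opening: 0.0102
grip_force: 88.3
```

```bash
python3 - <<'E'
from h import *
from station import ctrl
def tip(tp,tr):
    Rt=R.from_rotvec(tr)
    c,s=np.cos(DR[2]),np.sin(DR[2])
    for n,l in (('tongue',(122,0,-23.9)),('lip',(-30,0,-23.9))):
        w=np.array(tp)+Rt.apply(np.array([l[1],l[0],-l[2]])/1000)-[DR[0],DR[1],0]
        print(n,np.round([1e3*(c*w[0]+s*w[1]),1e3*(-s*w[0]+c*w[1]),1e3*w[2]],1),end=' ')
    m=Rt.as_matrix();print('tilt',np.degrees(np.arccos(-m[2,2])),'yaw',np.arctan2(m[1,1],m[0,1]))
tip([.4893,.2123,.0932],[-2.233,-1.966,.21]);tip([.4712,.2146,.0928],[-2.235,-1.967,.206])
o=ctrl.get_obs();tip(o['tool_pos'],o['tool_rot'])
E
```

```text
tongue [81.2  0.2 44.1] lip [-67.3   0.1  76.2] tilt 12.170308794092078 yaw -0.12704182165111455
tongue [63.2  0.1 44.1] lip [-85.5   0.1  75.7] tilt 11.984660873076168 yaw -0.12734080363972505
tongue [79.6  0.1 44.4] lip [-71.4  -0.   61.7] tilt 6.513241113502347 yaw -0.12696850216334093
```

Emit:
play_rows(
  series=[
    [0, [0, -0.004, 0.022], [-0.0625, 0, 0]],
    [0, [0, 0, 0], [0, 0, 0]],
  ],
)

```text
t: 20.68
tool_pos: [0.4831, 0.213, 0.081]
tool_rot: [-2.298, -2.023, 0.106]
contact_force: [0.0, -0.6, -2.1]
opening: 0.01
grip_force: 88.3
```

Emit:
play_rows(
  series=[
    [0, [0, -0.004, 0.022], [-0.0625, 0, 0]],
    [0, [0, 0, 0], [0, 0, 0]],
  ],
)

```text
t: 20.92
tool_pos: [0.4834, 0.2131, 0.0803]
tool_rot: [-2.303, -2.028, 0.096]
contact_force: [1.5, 0.3, -1.1]
opening: 0.0105
grip_force: 88.3
```

Emit:
play_rows(
  series=[
    [0, [0, -0.003, 0.015], [-0.04, 0, 0]],
    [0, [0, 0, 0], [0, 0, 0]],
  ],
)

```text
t: 21.18
tool_pos: [0.4835, 0.2131, 0.0799]
tool_rot: [-2.307, -2.031, 0.09]
contact_force: [1.9, 0.0, 0.9]
opening: 0.0103
grip_force: 88.6
```

Emit:
play_rows(
  series=[
    [0.3, [0, 0, 0], [0, 0, 0]],
    [0.6, [0, 0, 0], [0, 0, 0]],
    [0.6, [0, 0, 0], [0, 0, 0]],
    [0.6, [0, 0, 0], [0, 0, 0]],
    [0.6, [0, 0, 0], [0, 0, 0]],
  ],
)

```text
t: 21.8
tool_pos: [0.4827, 0.2131, 0.0792]
tool_rot: [-2.306, -2.03, 0.092]
contact_force: [0.3, -0.1, -0.2]
opening: 0.0513
grip_force: 0.0
```

```bash
python3 - <<'E'
from h import *
from station import ctrl,imaging
o=ctrl.get_obs();print(o['tool_pos'],o['opening'],o['contact_force'])
a=imaging.get_image('wrist')['color'];b=imaging.get_image('side')['color'];c=imaging.get_image('scene')['color']
for n,i in zip('abc',(a,b,c)): cv2.imwrite(f'pics/r{n}.png',i)
cv2.imwrite('pics/r.png',np.hstack([crop(b,180,130,3.3,400,337),crop(c,290,150,2.5,400,337)]))
E
```

```text
[0.48272458 0.21306779 0.07922296] 0.051250283625875984 [ 0.31960575 -0.09468716 -0.24449704]
```

View pics/r.png

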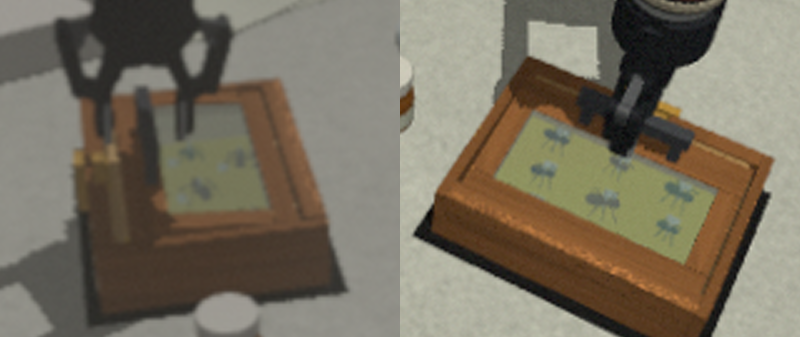

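Emit:
play_rows(
  series=[
    [0.6, [0, 0, -0.5], [0, 0, 0]],
    [0.6, [0, 0, -0.6], [0, 0, 0]],
    [0.6, [0, 0, -0.4], [0, 0, 0]],
    [0, [0, 0, 0], [-0.33, 0, 0]],
    [0, [0, 0, 0], [-0.33, 0, 0]],
    [0, [0, 0, 0], [0, 0, 0]],
    [0, [0, 0, 0], [0, 0, 0]],
    [0, [0, 0, 0], [0, 0, 0]],
  ],
  force=40,
)

```text
t: 22.95
tool_pos: [0.4897, 0.2121, 0.1538]
tool_rot: [2.357, 2.075, 0.001]
contact_force: [-0.4, -0.4, -0.9]
opening: -0.0001
grip_force: 0.0
```

```bash
python3 - <<'E'
from h import *
from station import ctrl
o=ctrl.get_obs();print(o['tool_pos'],o['opening'],o['contact_force'])
delta(o,[.4808,.2133,.108],down(-.1275))
E
```

```text
[0.48969204 0.21210099 0.15384558] -7.879215274328159e-05 [-0.37781977 -0.40704967 -0.87715249]
shift [ 0.001 -0.181  0.917]
turn [0.009 0.001 0.002]
```

Emit:
play_rows(
  series=[
    [0, [0, -0.18, 0], [0, 0, 0]],
    [0, [0, 0, 0.3], [0, 0, 0]],
    [0, [0, 0, 0.3], [0, 0, 0]],
    [0, [0, 0, 0.3], [0, 0, 0]],
    [0, [0, 0, 0], [0, 0, 0]],
  ],
)

```text
t: 23.58
tool_pos: [0.4792, 0.2129, 0.1064]
tool_rot: [-2.358, -2.075, 0.004]
contact_force: [0.2, -0.4, 0.1]
opening: -0.0
grip_force: 0.0
```

Emit:
play_rows(
  series=[
    [0, [0, 0, 0.06], [0, 0, 0]],
    [0, [0, 0, 0.06], [0, 0, 0]],
    [0, [0, 0, 0], [0, 0, 0]],
  ],
)

```text
t: 23.95
tool_pos: [0.4811, 0.2136, 0.1038]
tool_rot: [2.357, 2.075, 0.004]
contact_force: [-1.3, 1.1, 1.8]
opening: 0.0002
grip_force: 1.2
```

Emit:
play_rows(
  series=[
    [0, [0, 0, 0.04], [0, 0, 0]],
    [0, [0, 0, 0.04], [0, 0, 0]],
    [0, [0, 0, 0], [0, 0, 0]],
  ],
)

```text
t: 24.32
tool_pos: [0.4804, 0.2138, 0.1009]
tool_rot: [-2.358, -2.076, -0.001]
contact_force: [-6.9, -0.4, 10.9]
opening: 0.0001
grip_force: 5.7
```

Emit:
play_rows(
  series=[
    [0, [0, 0, 0.04], [0, 0, 0]],
    [0, [0, 0, 0.02], [0, 0, 0]],
    [0, [0, 0, 0], [0, 0, 0]],
  ],
)

```text
t: 24.7
tool_pos: [0.4805, 0.2139, 0.1005]
tool_rot: [-2.357, -2.076, 0.001]
contact_force: [-14.3, -1.8, 24.6]
opening: -0.0002
grip_force: 12.3
```

Emit:
play_rows(
  series=[
    [0, [0, 0, 0.04], [0, 0, 0]],
    [0, [0, 0, 0.02], [0, 0, 0]],
    [0, [0, 0, 0], [0, 0, 0]],
  ],
)

```text
t: 25.08
tool_pos: [0.4814, 0.2137, 0.094]
tool_rot: [2.357, 2.075, 0.005]
contact_force: [-1.1, 0.2, 6.3]
opening: -0.0001
grip_force: 3.3
```

Emit:
play_rows(
  series=[
    [0, [0, 0, 0.04], [0, 0, 0]],
    [0, [0, 0, 0], [0, 0, 0]],
    [0, [0, 0, -0.2], [0, 0, 0]],
    [0, [0, 0, -0.6], [0, 0, 0]],
    [0, [0, 0, -0.8], [0, 0, 0]],
    [0, [0, 0, -0.8], [0, 0, 0]],
    [0, [0, 0, 0], [0, 0, 0]],
  ],
)

```text
t: 25.95
tool_pos: [0.4826, 0.2138, 0.215]
tool_rot: [2.355, 2.073, 0.012]
contact_force: [-0.8, -0.6, 0.3]
opening: 0.0002
grip_force: 0.0
```

```bash
python3 - <<'E'
from h import *
from station import ctrl,imaging
o=ctrl.get_obs();print(o['tool_pos'],o['contact_force'],o['t'])
c=imaging.get_image('scene')['color'];cv2.imwrite('pics/fc.png',c);b=imaging.get_image('side')['color'];cv2.imwrite('pics/fb.png',b)
w=imaging.get_image('wrist')['color'];cv2.imwrite('pics/fw.png',w)
setwrist(o['tool_pos'],o['tool_rot'])
# vial green cap check in scene
g=(c[...,1].astype(int)-np.maximum(c[...,0],c[...,2])>40);ys,xs=np.nonzero(g[100:200,110:200]);print('cap',xs.mean()+110,ys.mean()+100,len(xs),'pred',proj('scene',[[.4645,-.4182,.056],[.4645,-.4182,.046]]).tolist())
# lid bar in side image : dark pixels, predicted bar ends flat vs slanted
for n,th in (('flat',0),('slant',4.6)):
    Rl=R.from_euler('z',DR[2])*R.from_euler('y',np.radians(th));o3=W(DR,[[80,0,44]])[0]
    P=[o3+Rl.apply((np.array(l)-[78,0,0])/1000) for l in ((-44,50,50),(-44,-50,50),(-46,105,12),(-46,85,12))]
    print(n,np.round(proj('wrist',P),1).tolist(),np.round(proj('side',P[:2]),1).tolist())
d=(w.max(2)<75);d[260:]=0;ys,xs=np.nonzero(d[:,220:330]);print(np.unique(ys)[[0,-1]])
for r in range(60,262,10): 
    x=np.nonzero(d[r,220:340])[0]; print(r,(x[0]+220,x[-1]+220) if len(x) else None,end=' ')
E
```

```text
[0.48264529 0.21381634 0.21496328] [-0.83543587 -0.61239362  0.28033368] 25.95
cap 142.94505494505495 128.54945054945054 91 pred [[142.99688058466114, 128.45514794777742], [143.95393242149396, 131.37623854492935]]
flat [[276.1, 145.9], [276.2, 255.2], [273.8, 80.7], [273.8, 103.5]] [[220.8, 159.6], [223.9, 178.7]]
slant [[281.6, 147.1], [281.1, 259.8], [275.3, 79.6], [275.3, 103.2]] [[222.0, 156.4], [225.3, 175.3]]
[ 83 259]
60 None 70 None 80 None 90 (np.int64(223), np.int64(223)) 100 (np.int64(223), np.int64(224)) 110 (np.int64(224), np.int64(224)) 120 (np.int64(224), np.int64(225)) 130 (np.int64(224), np.int64(225)) 140 (np.int64(224), np.int64(226)) 150 (np.int64(225), np.int64(273)) 160 (np.int64(225), np.int64(273)) 170 (np.int64(265), np.int64(273)) 180 (np.int64(264), np.int64(274)) 190 (np.int64(265), np.int64(274)) 200 (np.int64(273), np.int64(273)) 210 (np.int64(265), np.int64(274)) 220 (np.int64(247), np.int64(274)) 230 (np.int64(229), np.int64(274)) 240 (np.int64(229), np.int64(286)) 250 (np.int64(230), np.int64(285)) 260 None
```

Emit:
play_rows(
  series=[
    [0, [0, 0, 0.8], [0, 0, 0]],
    [0, [0, 0, 0.8], [0, 0, 0]],
    [0, [0, 0, 0.5], [0, 0, 0]],
    [0, [0, 0, 0.26], [0, 0, 0]],
    [0, [0, 0, 0], [0, 0, 0]],
  ],
)

```text
t: 26.72
tool_pos: [0.4798, 0.2131, 0.094]
tool_rot: [-2.358, -2.076, 0.004]
contact_force: [-7.7, -2.0, 12.7]
opening: -0.0002
grip_force: 6.3
```

Emit:
play_rows(
  series=[
    [0, [0, 0, 0.04], [0, 0, 0]],
    [0, [0, 0, 0.03], [0, 0, 0]],
    [0, [0, 0, 0], [0, 0, 0]],
  ],
)

```text
t: 27.1
tool_pos: [0.48, 0.2131, 0.0939]
tool_rot: [-2.357, -2.076, 0.006]
contact_force: [-16.3, -5.1, 30.3]
opening: 0.0002
grip_force: 15.2
```

Emit:
play_rows(
  series=[
    [0, [0, 0, -0.3], [0, 0, 0]],
    [0, [0, 0, -0.7], [0, 0, 0]],
    [0, [0, 0, -0.8], [0, 0, 0]],
    [0, [0, 0, -0.8], [0, 0, 0]],
    [0, [0, 0, 0], [0, 0, 0]],
    [0, [0, 0, 0], [0, 0, 0]],
    [0, [0, 0, 0], [0, 0, 0]],
    [0, [0, 0, 0], [0, 0, 0]],
  ],
)

```text
t: 28.1
tool_pos: [0.4797, 0.2131, 0.2177]
tool_rot: [2.358, 2.076, -0.002]
contact_force: [-0.1, -0.1, 0.1]
opening: -0.0001
grip_force: 0.0
```

```bash
python3 -c "
from station import ctrl
print(ctrl.finish_job())"
```

```text
the job is handed in; nothing more can be done
None
```

The job is handed in at about 28 s, with no verdict returned: the small jar is on the bench, and the lid pressed flat past the catch, with a second press meeting a firm stop at the flat height.

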